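# Stack the drive parts on the green build spindle

### The job

Build up the drive stack on the spindle with the green base: first the dark steel gear (hub upwards, as it lies), then the plain aluminium spacer, then the red belt pulley, and last the brass cap nut over the spindle's tip, each one fully down on the one before and let go. Leave the yellow-based spindle empty, and do not push aside or knock over the two sockets, the oil filter or the spray can.

Things in the scene. Friction and masses are not known exactly. Their poses are not given: they have to be found in the camera images.
- gear: Dark steel toothed gear lying flat, hub upwards, 20 mm high: toothed flange at the bottom, 69 mm over the teeth and 7 mm thick, with a plain round hub 42 mm in diameter and 13 mm high on top of it (grip the hub); through bore 20 mm; about 220 g. Its body origin is the centre of its underside, z up (round: yaw means nothing).
- spacer: Plain aluminium ring, outside diameter 40 mm, 14 mm high, through bore 20 mm; about 50 g. Its body origin is the centre of its underside, z up (round: yaw means nothing).
- pulley: Red belt pulley lying flat, 16 mm high: two flanges 60 mm in diameter and 5 mm thick with a 6 mm wide groove 50 mm in diameter between them (grip it across the flanges); through bore 20 mm; about 120 g. Its body origin is the centre of its underside, z up (round: yaw means nothing).
- capnut: Round brass cap nut standing with its closed domed end up, diameter 36 mm, 28 mm high (straight sides up to 22 mm); blind bore 20 mm, 14 mm deep, open at the underside; about 120 g. Its body origin is the centre of its underside, z up (round: yaw means nothing).
- green_spindle: Fixed build spindle with a round green base, 100 mm in diameter and 12 mm thick, and an upright steel post 12 mm in diameter in its middle, rising 60 mm above the base's top (72 mm above the table); the last 8 mm of the post taper to 5 mm. The four parts go over this post. Origin: centre of the base's underside, on the table, under the post; z up.
- yellow_spindle: The same spindle with a yellow base; not used in this job, stays empty. Origin as for the green one.
- socket_a: Bystander: chrome wrench socket standing on end, diameter 22 mm, 34 mm high, loose. Its body origin is the centre of its underside, z up (round: yaw means nothing).
- socket_b: Bystander: chrome wrench socket standing on end, diameter 22 mm, 34 mm high, loose. Its body origin is the centre of its underside, z up (round: yaw means nothing).
- filter: Bystander: orange oil filter standing, diameter 72 mm, 78 mm high, loose. Its body origin is the centre of its underside, z up (round: yaw means nothing).
- spray: Bystander: spray can with a white label standing, diameter 56 mm, 170 mm high, loose. Its body origin is the centre of its underside, z up (round: yaw means nothing).
Not all that is in view belongs to the job. Of the things that look like the spacer, take the one that is farthest to the robot's right at the start.

How it is judged:
On the way, in this order (a step that is already met when the one before it is completed fails the run):
1. the gear sits on the green spindle at its place in the stack (horizontal distance between gear and green_spindle below 0.008 m and z of gear in the frame of green_spindle between 0.008 and 0.016 m and angle between gear's own z axis and vertical below 0.1 rad), for 0.2 s.
2. the spacer sits on the green spindle at its place in the stack (horizontal distance between spacer and green_spindle below 0.008 m and z of spacer in the frame of green_spindle between 0.028 and 0.036 m and angle between spacer's own z axis and vertical below 0.1 rad), for 0.2 s.
3. the pulley sits on the green spindle at its place in the stack (horizontal distance between pulley and green_spindle below 0.008 m and z of pulley in the frame of green_spindle between 0.042 and 0.05 m and angle between pulley's own z axis and vertical below 0.1 rad), for 0.2 s.
4. the cap nut sits on the green spindle at its place in the stack (horizontal distance between capnut and green_spindle below 0.01 m and z of capnut in the frame of green_spindle between 0.058 and 0.066 m and angle between capnut's own z axis and vertical below 0.1 rad), for 0.2 s.
At the end, for the whole second after the job is handed in: On the green spindle, from the base up: gear, spacer, pulley, cap nut, each flat (within 0.1 rad) and fully down (undersides 12, 32, 46 and 62 mm above the table, within 4 mm), centred on the post within 8 mm (cap nut 10 mm), at rest (all of step 1 and all of step 2 and all of step 3 and all of step 4 and linear speed of each of gear, spacer, pulley, capnut below 0.02 m/s and angular speed of each of gear, spacer, pulley, capnut below 0.2 rad/s); the robot touches nothing.
It fails at once if a socket pushed more than 25 mm or tipped (distance of socket_a from where it was at the start of the episode above 0.025 m or angle between socket_a's own z axis and vertical above 0.5 rad).
It fails at once if a socket pushed more than 25 mm or tipped (distance of socket_b from where it was at the start of the episode above 0.025 m or angle between socket_b's own z axis and vertical above 0.5 rad).
It fails at once if the oil filter pushed more than 25 mm or tipped (distance of filter from where it was at the start of the episode above 0.025 m or angle between filter's own z axis and vertical above 0.5 rad).
It fails at once if the spray can pushed more than 25 mm or tipped (distance of spray from where it was at the start of the episode above 0.025 m or angle between spray's own z axis and vertical above 0.5 rad).
It fails at once if a part is put over the yellow spindle ((horizontal distance between gear and yellow_spindle below 0.012 m and height (world z) of gear below 0.06 m) or (horizontal distance between spacer and yellow_spindle below 0.012 m and height (world z) of spacer below 0.06 m) or (horizontal distance between pulley and yellow_spindle below 0.012 m and height (world z) of pulley below 0.06 m) or (horizontal distance between capnut and yellow_spindle below 0.012 m and height (world z) of capnut below 0.06 m)).
It also fails if it takes over 102 s, if anything falls off the work surface, if the arm or the gripper's body presses on something with over 40 N, if the wrist force passes 120 N, or if a joint passes its speed limit or range.

### The arm

A 6-joint arm with a two-finger parallel gripper is mounted at the origin on the work surface. World frame = base frame: x ahead of the robot, y to its left, z up, the work surface at z = 0. Lengths are in m, angles in rad, forces in N, time in s.
With the tool pointing down it reaches from about 0.3 to 0.95 m from the base axis. Payload 3.1 kg.
Tool frame: the origin (TCP) lies midway between the tips of the shut fingers; the grasp point (between the pads) lies 19 mm behind it (r.grip_depth is the distance from the TCP to the grasp point, in m); z points along the fingers, y is the line along which they close (so a half turn about z gives the same grasp; the last joint's range is limited). The gripper opens to 85 mm and grips with 20 to 120 N. Pads are 22 mm wide; open, the fingers measure 114 mm over their backs; the gripper's body (76 mm by 85 mm) begins 54 mm behind the grasp point. The pads swing forward as they close: fully open they stand 13 mm farther back than shut.
Start: joints at [-1.278, 0.308, 1.634, -0, 1.2, -0.07], TCP at [0.222, -0.584, 0.231] pointing down, gripper open.
Joint ranges: [-3.06, 3.06], [-0.79, 1.96], [0.05, 2.63], [-1.19, 4.34], [0.05, 2.64], [-2.94, 2.94]. Speed limits (rad/s): [2.79, 2.79, 3.14, 3.14, 3.14, 3.14].

### API

Orientations are given as a unit quaternion [x, y, z, w].
In Python, from bench import r gives the robot as it stands. The module is installed in compiled form; this text tells all that it offers.
- The arm moves only by the tool arm_command, never from a script. Its argument "moves" is a list of rows, each an object of numbers: "jaw": the opening, from 0 (shut) to 1 (fully open); "dx", "dy", "dz": the shift along the tool's x, y, z in cm; "wx", "wy", "wz": the turn, a rotation vector about the tool's x, y, z in degrees. A call has exactly 10 rows; each row shifts and turns the commanded pose from where the row before left it, along the tool's axes as they then stand; what a row does not reach is not made up. A row lasts 1/10 s, in which the tool goes at most 50 mm and 8.59 degrees, less where a joint would pass 70% of its speed; a pose out of reach is approached as far as the arm can. A call with a gripper value outside its range is refused whole. The fingers move at their own pace and stop on an object; the grip force is fixed at half the most. Time passes only in rows, so rows that do not move let the fingers close, or fill a call up. It gives the time, the measured TCP pose, the force, the opening and the grip force at its end, in the units of the state.
- r.state(): the state, without advancing time (a new reading comes with each control period).
- r.capture(name): name is "scene" or "top" or "wrist"; returns the picture (420x560x3 uint8, blue, green, red); there is no depth.
- r.get_calibration(name): a dict with "fovy" (degrees; the focal length in pixels is half the picture's height over the tangent of half this angle, whatever the lens; pixels are square), "cx", "cy" (the principal point, pixels), "T" (4x4, takes a point from camera to world coordinates); the wrist camera has in their place "mount" (4x4, takes a point from camera to tool coordinates, whose origin is the TCP and whose axes are the flange's). Camera axes: x right, y up, looking along -z (the intrinsics and any distortion apply to the point x, -y, -z); pixel columns grow to the right and rows downward; lengths in m; the calibration is good to about 2 mm. A picture is of the moment at which its call begins: read the wrist's pose just before it. get_calibration takes no time and is no camera call.
- r.close_job(): hands the job in; it is judged then, once.
The state is a dict: "time": time; "q": joint angles; "dq": joint speeds; "joint_torque": joint torques, N m; "tcp_pos": TCP position; "ee_rot": TCP orientation; "force": force on the tool from outside, world axes, zero at the start; "ft_torque": the same for the moment, N m; "opening": finger opening in m; "gripper_force": force on a finger pad.
Only numpy, scipy, OpenCV 4.12 (cv2) and the standard library are available. Lean on these libraries where they do the work, as an engineer would, in place of code of your own. Each camera call takes 0.05 s, during which the arm holds its last target. There are 200 camera calls.

## Working session

There is one attempt and no reset: what is moved stays moved. The work goes in short steps, Python scripts to look and compute and a tool call to move; the robot and the scene stay as the last step left them, time stands still between calls to the robot, and variables do not carry over. Pictures are saved under pics/ and viewed, at most 14 in all, crops included, and the job is handed in when it is done.

Besides the shell and the picture viewer there is one more tool, called after ">>>" in YAML: its name, and indented under it one key for each argument. arm_command: Moves the arm, as the interface text tells. Its arguments: {"type":"object","properties":{"moves":{"type":"array","items":{"type":"object","properties":{"jaw":{"type":"number"},"dx":{"type":"number"},"dy":{"type":"number"},"dz":{"type":"number"},"wx":{"type":"number"},"wy":{"type":"number"},"wz":{"type":"number"}}}}},"required":["moves"]}

```bash
mkdir -p pics
python3 - <<'E'
from bench import r
import cv2
for n in("top","scene"):
    cv2.imwrite(f"pics/{n}0.png",r.capture(n))
    c=r.get_calibration(n);print(n,c)
print(r.get_calibration("wrist"))
s=r.state();print(s)
E
```

```text
top {'fovy': 44.301043077889055, 'cx': 276.8356702340253, 'cy': 207.69906787006943, 'T': array([[ 0.0136246 ,  0.98439151, -0.17546431,  0.31371645],
       [-0.99989883,  0.0126958 , -0.00641487,  0.01643597],
       [-0.00408708,  0.17553396,  0.98446489,  1.59298088],
       [ 0.        ,  0.        ,  0.        ,  1.        ]])}
scene {'fovy': 43.726289424398026, 'cx': 279.389285099399, 'cy': 210.08469350264426, 'T': array([[ 0.58552197, -0.66336517,  0.46595135,  1.13546301],
       [ 0.8104729 ,  0.46679418, -0.35388821, -0.43316115],
       [ 0.01725373,  0.58485027,  0.81095775,  1.06592256],
       [ 0.        ,  0.        ,  0.        ,  1.        ]])}
{'fovy': 68.07485382112044, 'cx': 279.5985809151253, 'cy': 209.75965244171186, 'mount': array([[-2.58488398e-04,  9.59795269e-01,  2.80700864e-01,
         7.15930236e-02],
       [ 9.99998664e-01,  7.01202979e-04, -1.47674376e-03,
        -1.29046640e-03],
       [-1.61419996e-03,  2.80700107e-01, -9.59794168e-01,
        -1.43645478e-01],
       [ 0.00000000e+00,  0.00000000e+00,  0.00000000e+00,
         1.00000000e+00]])}
{'time': 0.1, 'q': array([-1.27767624e+00,  3.08946813e-01,  1.63505821e+00,  9.41986623e-06,
        1.19972588e+00, -6.97173752e-02]), 'dq': array([-0.00010727, -0.00213981, -0.00470838,  0.00145242,  0.0013777 ,
       -0.00056395]), 'joint_torque': array([-1.52281762e-03, -4.16409802e+01, -2.77644843e+01, -1.35833720e-04,
        3.98370641e-03,  1.88310327e-07]), 'tcp_pos': array([ 0.22157864, -0.58359691,  0.23014445]), 'ee_rot': array([ 9.83588455e-01,  1.80423415e-01, -1.14814079e-04, -1.06294901e-03]), 'force': array([-0.53124316, -0.06684308,  0.20468352]), 'ft_torque': array([-0.05146929,  0.00829003, -0.0263781 ]), 'gripper_force': 0.0, 'opening': 0.08559863229832342}
```

View pics/top0.png

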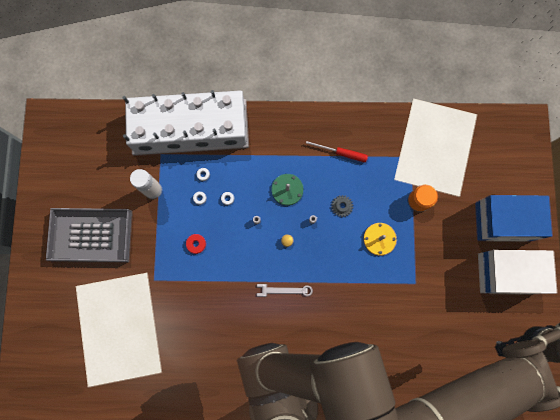

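View pics/scene0.png

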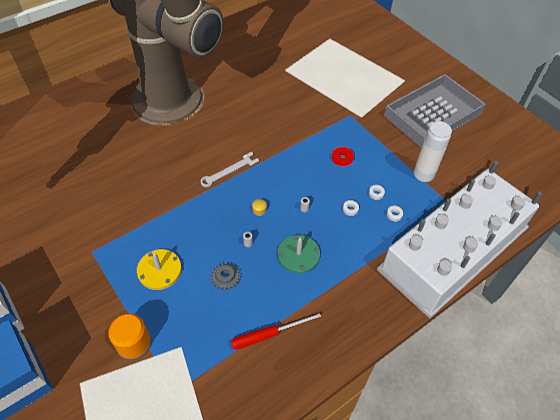

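The top view shows the green base at (287,190), gear (342,206), target spacer (228,198) (rightmost of the three rings), pulley (195,244), nut (288,241), sockets (257,219) and (313,219), filter (424,197), and spray can (145,183). The scene view shows the same layout.

```bash
cat > h.py <<'E'
import cv2,numpy as np
from bench import r
from scipy.spatial.transform import Rotation as R
def cal(n):
    c=r.get_calibration(n); f=210/np.tan(np.radians(c["fovy"])/2)
    if "T" in c: T=c["T"]
    else:
        s=r.state(); M=np.eye(4); M[:3,:3]=R.from_quat(s["ee_rot"]).as_matrix(); M[:3,3]=s["tcp_pos"]; T=M@c["mount"]
    return c["cx"],c["cy"],f,T
def ray(k,u,v,z):
    cx,cy,f,T=k; d=T[:3,:3]@np.array([(u-cx)/f,-(v-cy)/f,-1]); o=T[:3,3]
    return (o+d*(z-o[2])/d[2])[:2]
def proj(k,p):
    cx,cy,f,T=k; q=T[:3,:3].T@(np.array(p)-T[:3,3]); return cx-f*q[0]/q[2], cy+f*q[1]/q[2]
def mask(im,name):
    h,s,v=cv2.split(cv2.cvtColor(im,cv2.COLOR_BGR2HSV)); h=h.astype(int)
    m={"green":(abs(h-70)<20)&(s>90)&(v>40),"red":((h<6)|(h>174))&(s>170)&(v>110),
       "brass":(abs(h-21)<9)&(s>110)&(v>110),"white":(s<70)&(v>150),"dark":(s<110)&(v<130)}[name]
    return m.astype(np.uint8)*255
def blobs(im,name,win,amin=20):
    u0,v0,u1,v1=win; m=mask(im,name); w=np.zeros_like(m); w[v0:v1,u0:u1]=m[v0:v1,u0:u1]
    cs,_=cv2.findContours(w,cv2.RETR_EXTERNAL,cv2.CHAIN_APPROX_NONE)
    out=[]
    for c in cs:
        if cv2.contourArea(c)<amin or len(c)<6: continue
        hu=cv2.convexHull(c); M=cv2.moments(hu); out.append((M["m10"]/M["m00"],M["m01"]/M["m00"],cv2.minEnclosingCircle(hu)[1],cv2.contourArea(hu)))
    return sorted(out,key=lambda o:-o[3])
E
python3 - <<'E'
from h import *
T={"top":[("green","green",(260,165,315,215),.012),("gear","dark",(322,188,362,222),.007),("spacer","white",(216,188,240,210),.014),("pulley","red",(175,225,215,262),.016),("nut","brass",(275,230,300,252),.014)],
"scene":[("green","green",(265,225,330,280),.012),("gear","dark",(205,255,246,300),.007),("spacer","white",(338,196,362,220),.014),("pulley","red",(325,140,362,172),.016),("nut","brass",(245,192,275,220),.014)]}
for n in T:
    im=cv2.imread(f"pics/{n}0.png");k=cal(n)
    for nm,c,w,z in T[n]:
        b=blobs(im,c,w)
        print(n,nm,[(np.round(o,1),np.round(ray(k,o[0],o[1],z),4)) for o in b[:2]])
E
```

```text
top green [(array([287. , 189.1,  15.8, 746.5]), array([ 0.6551, -0.0042]))]
top gear [(array([341.6, 205.6,  10.9, 347. ]), array([ 0.6058, -0.1755]))]
top spacer [(array([227.1, 197.5,   6.3, 111.5]), array([0.6254, 0.1825]))]
top pulley [(array([195.4, 243.3,   9.6, 270. ]), array([0.4806, 0.2753]))]
top nut [(array([287. , 240.1,   5.5,  83. ]), array([ 0.4944, -0.006 ]))]
scene green [(array([ 298.4,  253.6,   21. , 1232.5]), array([ 0.6574, -0.0104]))]
scene gear [(array([225.3, 276. ,  15.1, 618. ]), array([ 0.6064, -0.1806]))]
scene spacer [(array([350.4, 207.5,   8.1, 186.5]), array([0.6266, 0.1754]))]
scene pulley [(array([342.4, 156.1,  11.1, 312. ]), array([0.4847, 0.2676]))]
scene nut [(array([259. , 206.6,   7.7, 167. ]), array([ 0.4932, -0.0093]))]
```

>>> arm_command:
  moves:
    - {"wz": 6.95, "jaw": 1}
    - {"wz": 6.95, "jaw": 1}
    - {"wz": 6.9, "jaw": 1}
    - {"dx": 3.2, "dy": -3.4, "jaw": 1}
    - {"dx": 3.2, "dy": -3.4, "jaw": 1}
    - {"dx": 3.2, "dy": -3.4, "jaw": 1}
    - {"dx": 3.2, "dy": -3.4, "jaw": 1}
    - {"dx": 3.2, "dy": -3.4, "jaw": 1}
    - {"dx": 3.2, "dy": -3.4, "jaw": 1}
    - {"dx": 3.2, "dy": -3.4, "jaw": 1}

```text
validation failed for argument at $.mo...
```

>>> arm_command:
  moves:
    - {"dx": 0, "dy": 0, "dz": 0, "wx": 0, "wy": 0, "wz": 6.95, "jaw": 1}
    - {"dx": 0, "dy": 0, "dz": 0, "wx": 0, "wy": 0, "wz": 6.95, "jaw": 1}
    - {"dx": 0, "dy": 0, "dz": 0, "wx": 0, "wy": 0, "wz": 6.9, "jaw": 1}
    - {"dx": 3.2, "dy": -3.4, "dz": 0, "wx": 0, "wy": 0, "wz": 0, "jaw": 1}
    - {"dx": 3.2, "dy": -3.4, "dz": 0, "wx": 0, "wy": 0, "wz": 0, "jaw": 1}
    - {"dx": 3.2, "dy": -3.4, "dz": 0, "wx": 0, "wy": 0, "wz": 0, "jaw": 1}
    - {"dx": 3.2, "dy": -3.4, "dz": 0, "wx": 0, "wy": 0, "wz": 0, "jaw": 1}
    - {"dx": 3.2, "dy": -3.4, "dz": 0, "wx": 0, "wy": 0, "wz": 0, "jaw": 1}
    - {"dx": 3.2, "dy": -3.4, "dz": 0, "wx": 0, "wy": 0, "wz": 0, "jaw": 1}
    - {"dx": 3.2, "dy": -3.4, "dz": 0, "wx": 0, "wy": 0, "wz": 0, "jaw": 1}

```text
time: 1.1
tcp_pos: [0.4466, -0.3446, 0.2309]
ee_rot: [1.0, -0.0, -0.0, -0.0]
force: [1.1, -0.1, -0.5]
opening: 0.0856
gripper_force: 0.0
```

>>> arm_command:
  moves:
    - {"dx": 3.2, "dy": -3.35, "dz": 0, "wx": 0, "wy": 0, "wz": 0, "jaw": 1}
    - {"dx": 3.2, "dy": -3.35, "dz": 0, "wx": 0, "wy": 0, "wz": 0, "jaw": 1}
    - {"dx": 3.2, "dy": -3.35, "dz": 0, "wx": 0, "wy": 0, "wz": 0, "jaw": 1}
    - {"dx": 3.2, "dy": -3.35, "dz": 0, "wx": 0, "wy": 0, "wz": 0, "jaw": 1}
    - {"dx": 3.2, "dy": -3.35, "dz": 0, "wx": 0, "wy": 0, "wz": 0, "jaw": 1}
    - {"dx": 0, "dy": 0, "dz": 2, "wx": 0, "wy": 0, "wz": 0, "jaw": 1}
    - {"dx": 0, "dy": 0, "dz": 2, "wx": 0, "wy": 0, "wz": 0, "jaw": 1}
    - {"dx": 0, "dy": 0, "dz": 2, "wx": 0, "wy": 0, "wz": 0, "jaw": 1}
    - {"dx": 0, "dy": 0, "dz": 0, "wx": 0, "wy": 0, "wz": 0, "jaw": 1}
    - {"dx": 0, "dy": 0, "dz": 0, "wx": 0, "wy": 0, "wz": 0, "jaw": 1}

```text
time: 2.1
tcp_pos: [0.6054, -0.1787, 0.1707]
ee_rot: [1.0, -0.0, -0.001, -0.0]
force: [-0.0, -0.5, 0.2]
opening: 0.0855
gripper_force: 0.0
```

Run:
```python
from h import *
k=cal("wrist");print(r.state()["tcp_pos"]);im=r.capture("wrist");cv2.imwrite("pics/w1.png",im)
for nm,c,z in(("gear","dark",.007),("hub","dark",.02),("green","green",.012)):
    for o in blobs(im,c,(0,0,560,420),1500)[:4]: print(nm,np.round(o,1),np.round(ray(k,o[0],o[1],z),4))
```

```text
[ 0.60536296 -0.17874075  0.1706567 ]
gear [  279.6   350.2   281.3 73758. ] [ 0.4128 -0.1777]
gear [ 278.8  193.    34.1 3531.5] [ 0.6043 -0.177 ]
hub [  279.6   350.2   281.3 73758. ] [ 0.424  -0.1777]
hub [ 278.8  193.    34.1 3531.5] [ 0.6073 -0.177 ]
green [ 100.   141.2   57.9 9021.5] [ 0.6561 -0.007 ]
```

View pics/w1.png

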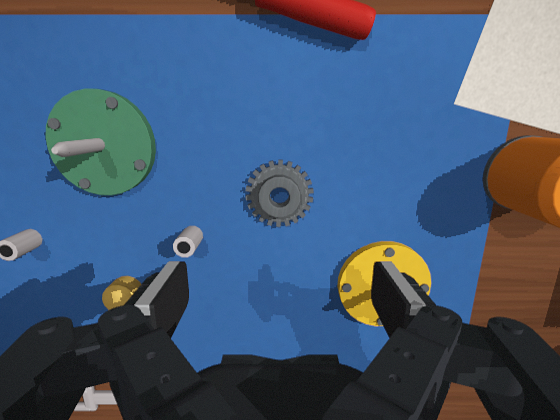

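The wrist view shows the gear at (279,193) below the open fingers, with the green spindle at (100,141). Both agree with the top camera.

>>> arm_command:
  moves:
    - {"dx": 0, "dy": -0.15, "dz": 4.5, "wx": 0, "wy": 0, "wz": 0, "jaw": 1}
    - {"dx": 0, "dy": 0, "dz": 4.5, "wx": 0, "wy": 0, "wz": 0, "jaw": 1}
    - {"dx": 0, "dy": 0, "dz": 4.5, "wx": 0, "wy": 0, "wz": 0, "jaw": 1}
    - {"dx": 0, "dy": 0, "dz": 2, "wx": 0, "wy": 0, "wz": 0, "jaw": 1}
    - {"dx": 0, "dy": 0, "dz": 1.05, "wx": 0, "wy": 0, "wz": 0, "jaw": 1}
    - {"dx": 0, "dy": 0, "dz": 0, "wx": 0, "wy": 0, "wz": 0, "jaw": 0}
    - {"dx": 0, "dy": 0, "dz": 0, "wx": 0, "wy": 0, "wz": 0, "jaw": 0}
    - {"dx": 0, "dy": 0, "dz": 0, "wx": 0, "wy": 0, "wz": 0, "jaw": 0}
    - {"dx": 0, "dy": 0, "dz": 0, "wx": 0, "wy": 0, "wz": 0, "jaw": 0}
    - {"dx": 0, "dy": 0, "dz": 0, "wx": 0, "wy": 0, "wz": 0, "jaw": 0}

```text
time: 3.15
tcp_pos: [0.6084, -0.1783, 0.009]
ee_rot: [1.0, -0.0, 0.003, 0.001]
force: [-0.2, -0.9, 6.9]
opening: 0.0393
gripper_force: 59.7
```

Run:
```python
from h import *
im=r.capture("wrist");cv2.imwrite("pics/w2.png",im)
```

```text
(no output)
```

View pics/w2.png

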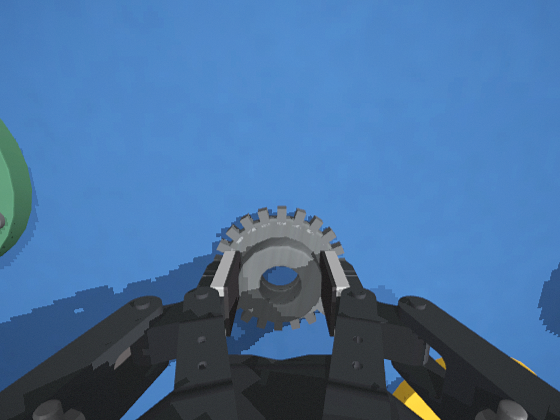

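>>> arm_command:
  moves:
    - {"dx": 0, "dy": 0, "dz": -1, "wx": 0, "wy": 0, "wz": 0, "jaw": 0}
    - {"dx": 0, "dy": 0, "dz": -2, "wx": 0, "wy": 0, "wz": 0, "jaw": 0}
    - {"dx": 0, "dy": 0, "dz": -3, "wx": 0, "wy": 0, "wz": 0, "jaw": 0}
    - {"dx": 0, "dy": 0, "dz": -3, "wx": 0, "wy": 0, "wz": 0, "jaw": 0}
    - {"dx": 0, "dy": 0, "dz": -3, "wx": 0, "wy": 0, "wz": 0, "jaw": 0}
    - {"dx": 0, "dy": 0, "dz": -2, "wx": 0, "wy": 0, "wz": 0, "jaw": 0}
    - {"dx": 0, "dy": 0, "dz": 0, "wx": 0, "wy": 0, "wz": 0, "jaw": 0}
    - {"dx": 0, "dy": 0, "dz": 0, "wx": 0, "wy": 0, "wz": 0, "jaw": 0}
    - {"dx": 0, "dy": 0, "dz": 0, "wx": 0, "wy": 0, "wz": 0, "jaw": 0}
    - {"dx": 0, "dy": 0, "dz": 0, "wx": 0, "wy": 0, "wz": 0, "jaw": 0}

```text
time: 4.2
tcp_pos: [0.6044, -0.1769, 0.1436]
ee_rot: [1.0, -0.0, -0.002, -0.001]
force: [0.6, -0.7, -2.1]
opening: 0.039
gripper_force: 60.7
```

Run:
```python
from h import *
k=cal("wrist");im=r.capture("wrist");cv2.imwrite("pics/w3.png",im)
for o in blobs(im,"green",(0,0,560,420),1500)[:4]: print(np.round(o,1),np.round(ray(k,o[0],o[1],.012),4))
```

```text
[   84.8   141.8    64.1 10910.5] [ 0.6562 -0.0071]
```

View pics/w3.png

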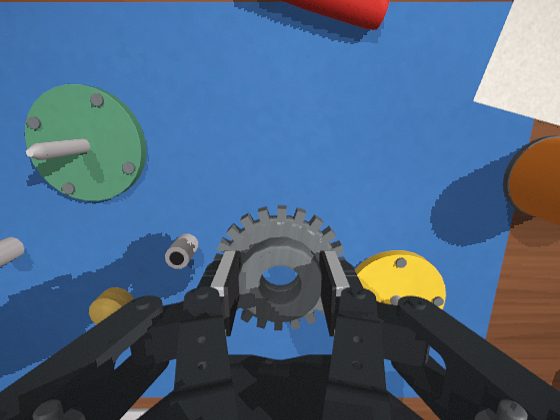

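The gear is held flat between the pads. The bore opening spans about columns 259–301 and rows 262–299, and the teeth span rows 206–330.

Run:
```python
from h import *
cx,cy,f,_=cal("wrist");M=r.get_calibration("wrist")["mount"];k=(cx,cy,f,M)
for z in(-.015,-.011,-.007): print("bore z",z,*(np.round(ray(k,280,v,z),4) for v in(262,299)), "w",np.round(ray(k,301,281,z)-ray(k,259,281,z),4))
for z in(.002,-.002,.006): print("teeth",z,*(np.round(ray(k,280,v,z),4) for v in(206,330)),np.round(ray(k,343,265,z)-ray(k,217,265,z),4))
```

```text
bore z -0.015 [ 0.0089 -0.001 ] [-0.0102 -0.001 ] w [-0.      0.0194]
bore z -0.011 [ 0.007 -0.001] [-0.0127 -0.001 ] w [-0.    0.02]
bore z -0.007 [ 0.005  -0.0009] [-0.0152 -0.0009] w [-0.      0.0206]
teeth 0.002 [ 0.0305 -0.0009] [-0.0403 -0.0009] [-0.0001  0.0649]
teeth -0.002 [ 0.0316 -0.0009] [-0.0372 -0.0009] [-0.0001  0.0631]
teeth 0.006 [ 0.0294 -0.0009] [-0.0434 -0.0009] [-0.0001  0.0666]
```

>>> arm_command:
  moves:
    - {"dx": -0.6, "dy": -2, "dz": 0, "wx": 0, "wy": 0, "wz": 0, "jaw": 0}
    - {"dx": -0.6, "dy": -4, "dz": 0, "wx": 0, "wy": 0, "wz": 0, "jaw": 0}
    - {"dx": -0.6, "dy": -4, "dz": 0, "wx": 0, "wy": 0, "wz": 0, "jaw": 0}
    - {"dx": -0.6, "dy": -4, "dz": 0, "wx": 0, "wy": 0, "wz": 0, "jaw": 0}
    - {"dx": -0.6, "dy": -2, "dz": 0, "wx": 0, "wy": 0, "wz": 0, "jaw": 0}
    - {"dx": 0, "dy": -1, "dz": 0, "wx": 0, "wy": 0, "wz": 0, "jaw": 0}
    - {"dx": 0, "dy": 0, "dz": 0, "wx": 0, "wy": 0, "wz": 0, "jaw": 0}
    - {"dx": 0, "dy": 0, "dz": 0, "wx": 0, "wy": 0, "wz": 0, "jaw": 0}
    - {"dx": 0, "dy": 0, "dz": 0, "wx": 0, "wy": 0, "wz": 0, "jaw": 0}
    - {"dx": 0, "dy": 0, "dz": 0, "wx": 0, "wy": 0, "wz": 0, "jaw": 0}

```text
time: 5.25
tcp_pos: [0.5762, -0.0086, 0.1458]
ee_rot: [1.0, -0.001, 0.0, 0.0]
force: [0.6, -0.0, -2.3]
opening: 0.0394
gripper_force: 60.8
```

Run:
```python
from h import *
k=cal("wrist");print(r.state()["tcp_pos"]);im=r.capture("wrist");cv2.imwrite("pics/w4.png",im)
for o in blobs(im,"green",(0,0,560,420),1500)[:4]: print(np.round(o,1),np.round(ray(k,o[0],o[1],.012),4))
print("tip px for (.6555,-.006,.072)",proj(k,(.6555,-.006,.072)),"foot",proj(k,(.6555,-.006,.012)))
```

```text
[ 0.57621903 -0.00856802  0.14575339]
[  276.6   108.6    61.5 11197.5] [ 0.6559 -0.0053]
tip px for (.6555,-.006,.072) (np.float64(276.96457996991995), np.float64(106.23843206070488)) foot (np.float64(277.39998398279977), np.float64(109.04192583171387))
```

View pics/w4.png

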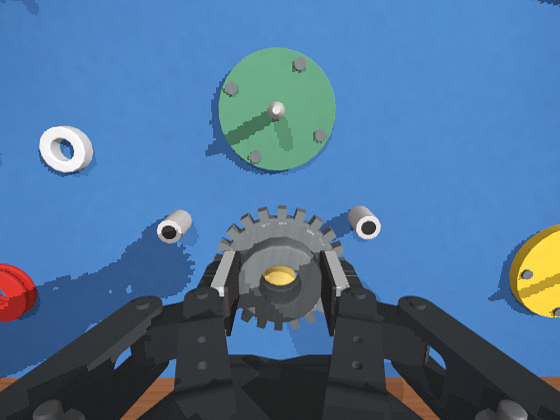

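The wrist view shows the post tip at (277,110) and the base centre at (277,109), so the post stands at about (0.6545, -0.006).

>>> arm_command:
  moves:
    - {"dx": 1.5, "dy": -0.2, "dz": 0, "wx": 0, "wy": 0, "wz": 0, "jaw": 0}
    - {"dx": 3, "dy": 0, "dz": 0, "wx": 0, "wy": 0, "wz": 0, "jaw": 0}
    - {"dx": 2.5, "dy": 0, "dz": 0, "wx": 0, "wy": 0, "wz": 0, "jaw": 0}
    - {"dx": 1.1, "dy": 0, "dz": 0, "wx": 0, "wy": 0, "wz": 0, "jaw": 0}
    - {"dx": 0, "dy": 0, "dz": 1, "wx": 0, "wy": 0, "wz": 0, "jaw": 0}
    - {"dx": 0, "dy": 0, "dz": 2, "wx": 0, "wy": 0, "wz": 0, "jaw": 0}
    - {"dx": 0, "dy": 0, "dz": 2, "wx": 0, "wy": 0, "wz": 0, "jaw": 0}
    - {"dx": 0, "dy": 0, "dz": 1.5, "wx": 0, "wy": 0, "wz": 0, "jaw": 0}
    - {"dx": 0, "dy": 0, "dz": 1, "wx": 0, "wy": 0, "wz": 0, "jaw": 0}
    - {"dx": 0, "dy": 0, "dz": 0, "wx": 0, "wy": 0, "wz": 0, "jaw": 0}

```text
time: 6.3
tcp_pos: [0.6548, -0.0054, 0.0685]
ee_rot: [1.0, -0.0, -0.002, -0.0]
force: [-0.3, -0.3, -1.5]
opening: 0.0389
gripper_force: 60.8
```

Run:
```python
from h import *
im=r.capture("wrist");cv2.imwrite("pics/w5.png",cv2.resize(im[180:360,180:380],None,fx=3,fy=3))
```

```text
(no output)
```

View pics/w5.png

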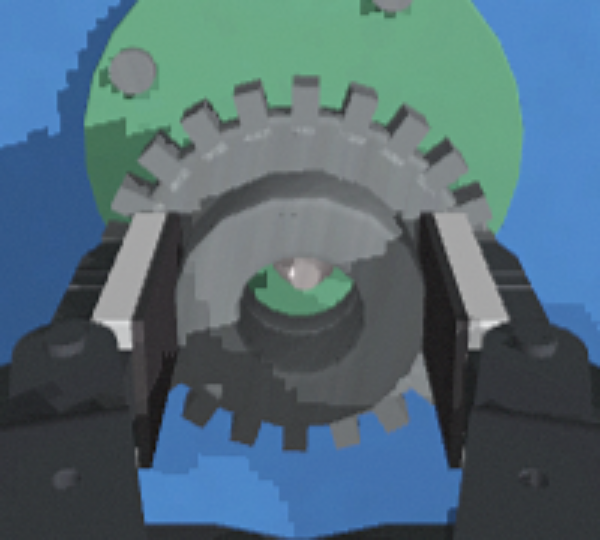

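The post tip shows inside the bore, slightly towards +x, so I'm shifting 1.5 mm and lowering.

>>> arm_command:
  moves:
    - {"dx": 0.15, "dy": 0, "dz": 0, "wx": 0, "wy": 0, "wz": 0, "jaw": 0}
    - {"dx": 0, "dy": 0, "dz": 0.5, "wx": 0, "wy": 0, "wz": 0, "jaw": 0}
    - {"dx": 0, "dy": 0, "dz": 0.8, "wx": 0, "wy": 0, "wz": 0, "jaw": 0}
    - {"dx": 0, "dy": 0, "dz": 0.8, "wx": 0, "wy": 0, "wz": 0, "jaw": 0}
    - {"dx": 0, "dy": 0, "dz": 0.8, "wx": 0, "wy": 0, "wz": 0, "jaw": 0}
    - {"dx": 0, "dy": 0, "dz": 0.8, "wx": 0, "wy": 0, "wz": 0, "jaw": 0}
    - {"dx": 0, "dy": 0, "dz": 0.4, "wx": 0, "wy": 0, "wz": 0, "jaw": 0}
    - {"dx": 0, "dy": 0, "dz": 0.2, "wx": 0, "wy": 0, "wz": 0, "jaw": 0}
    - {"dx": 0, "dy": 0, "dz": 0, "wx": 0, "wy": 0, "wz": 0, "jaw": 0}
    - {"dx": 0, "dy": 0, "dz": 0, "wx": 0, "wy": 0, "wz": 0, "jaw": 0}

```text
time: 7.35
tcp_pos: [0.6588, -0.0055, 0.0281]
ee_rot: [1.0, -0.0, 0.0, 0.0]
force: [-0.1, 0.3, -1.6]
opening: 0.0391
gripper_force: 60.8
```

>>> arm_command:
  moves:
    - {"dx": 0, "dy": 0, "dz": 0.2, "wx": 0, "wy": 0, "wz": 0, "jaw": 0}
    - {"dx": 0, "dy": 0, "dz": 0.2, "wx": 0, "wy": 0, "wz": 0, "jaw": 0}
    - {"dx": 0, "dy": 0, "dz": 0.2, "wx": 0, "wy": 0, "wz": 0, "jaw": 0}
    - {"dx": 0, "dy": 0, "dz": 0.2, "wx": 0, "wy": 0, "wz": 0, "jaw": 0}
    - {"dx": 0, "dy": 0, "dz": 0.1, "wx": 0, "wy": 0, "wz": 0, "jaw": 0}
    - {"dx": 0, "dy": 0, "dz": 0, "wx": 0, "wy": 0, "wz": 0, "jaw": 0}
    - {"dx": 0, "dy": 0, "dz": 0, "wx": 0, "wy": 0, "wz": 0, "jaw": 0}
    - {"dx": 0, "dy": 0, "dz": 0, "wx": 0, "wy": 0, "wz": 0, "jaw": 0}
    - {"dx": 0, "dy": 0, "dz": 0, "wx": 0, "wy": 0, "wz": 0, "jaw": 0}
    - {"dx": 0, "dy": 0, "dz": 0, "wx": 0, "wy": 0, "wz": 0, "jaw": 0}

```text
time: 8.35
tcp_pos: [0.6585, -0.0055, 0.0209]
ee_rot: [1.0, -0.0, -0.0, 0.0]
force: [-4.7, -0.3, 8.8]
opening: 0.0389
gripper_force: 61.9
```

>>> arm_command:
  moves:
    - {"dx": 0, "dy": 0, "dz": 0, "wx": 0, "wy": 0, "wz": 0, "jaw": 0.8}
    - {"dx": 0, "dy": 0, "dz": 0, "wx": 0, "wy": 0, "wz": 0, "jaw": 0.8}
    - {"dx": 0, "dy": 0, "dz": 0, "wx": 0, "wy": 0, "wz": 0, "jaw": 0.8}
    - {"dx": 0, "dy": 0, "dz": 0, "wx": 0, "wy": 0, "wz": 0, "jaw": 0.8}
    - {"dx": 0, "dy": 0, "dz": -2, "wx": 0, "wy": 0, "wz": 0, "jaw": 0.8}
    - {"dx": 0, "dy": 0, "dz": -4, "wx": 0, "wy": 0, "wz": 0, "jaw": 0.8}
    - {"dx": 0, "dy": 0, "dz": -4, "wx": 0, "wy": 0, "wz": 0, "jaw": 0.8}
    - {"dx": 0, "dy": 0, "dz": -4, "wx": 0, "wy": 0, "wz": 0, "jaw": 0.8}
    - {"dx": 0, "dy": -1, "dz": -1, "wx": 0, "wy": 0, "wz": 0, "jaw": 0.8}
    - {"dx": -0.8, "dy": -4, "dz": 0, "wx": 0, "wy": 0, "wz": 0, "jaw": 0.8}

```text
time: 9.35
tcp_pos: [0.6539, 0.042, 0.1724]
ee_rot: [1.0, -0.002, 0.004, 0.001]
force: [0.6, 1.0, -0.9]
opening: 0.0685
gripper_force: 0.0
```

>>> arm_command:
  moves:
    - {"dx": -0.8, "dy": -4, "dz": 0, "wx": 0, "wy": 0, "wz": 0, "jaw": 0.8}
    - {"dx": -0.8, "dy": -4, "dz": 0, "wx": 0, "wy": 0, "wz": 0, "jaw": 0.8}
    - {"dx": -0.6, "dy": -4, "dz": 0, "wx": 0, "wy": 0, "wz": 0, "jaw": 0.8}
    - {"dx": 0, "dy": -1.8, "dz": 0, "wx": 0, "wy": 0, "wz": 0, "jaw": 0.8}
    - {"dx": 0, "dy": 0, "dz": 0, "wx": 0, "wy": 0, "wz": 0, "jaw": 0.8}
    - {"dx": 0, "dy": 0, "dz": 0, "wx": 0, "wy": 0, "wz": 0, "jaw": 0.8}
    - {"dx": 0, "dy": 0, "dz": 0, "wx": 0, "wy": 0, "wz": 0, "jaw": 0.8}
    - {"dx": 0, "dy": 0, "dz": 0, "wx": 0, "wy": 0, "wz": 0, "jaw": 0.8}
    - {"dx": 0, "dy": 0, "dz": 0, "wx": 0, "wy": 0, "wz": 0, "jaw": 0.8}
    - {"dx": 0, "dy": 0, "dz": 0, "wx": 0, "wy": 0, "wz": 0, "jaw": 0.8}

```text
time: 10.35
tcp_pos: [0.6287, 0.1816, 0.1688]
ee_rot: [1.0, -0.001, 0.0, 0.0]
force: [-0.7, 0.2, 0.1]
opening: 0.0682
gripper_force: 0.0
```

Run:
```python
from h import *
k=cal("wrist");print(r.state()["tcp_pos"]);im=r.capture("wrist");cv2.imwrite("pics/w6.png",im)
for o in blobs(im,"white",(0,0,560,420),500)[:6]: print(np.round(o,1),np.round(ray(k,o[0],o[1],.014),4),np.round(ray(k,o[0],o[1],.007),4))
```

```text
[0.62870936 0.18164957 0.16882035]
[  31.4  178.3   44.1 3880. ] [0.6451 0.4232] [0.6438 0.4288]
[ 194.9  119.7   23.1 1548.5] [0.6994 0.2605] [0.6993 0.2623]
[ 193.3  199.    21.  1310.5] [0.624  0.2679] [0.6222 0.2699]
[ 280.2  199.3   20.5 1240. ] [0.6235 0.1819] [0.6217 0.1819]
[376.1 273.4  25.7 756. ] [0.542 0.08 ] [0.5383 0.0776]
[440.7 413.4  29.  521.5] [ 0.3497 -0.0163] [ 0.3415 -0.021 ]
```

View pics/w6.png

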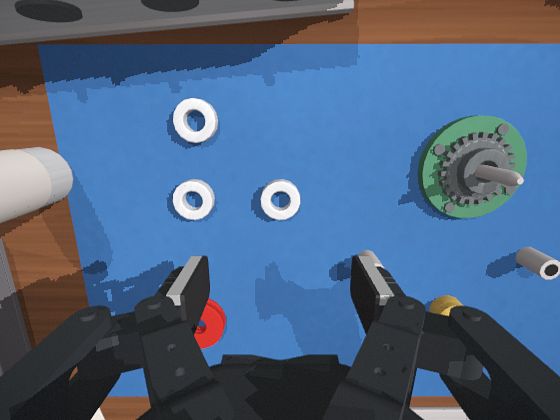

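The gear sits on the green spindle. The target spacer is at (280,199), which is (0.623, 0.182).

>>> arm_command:
  moves:
    - {"dx": -0.6, "dy": 0, "dz": 4, "wx": 0, "wy": 0, "wz": 0, "jaw": 0.8}
    - {"dx": 0, "dy": 0, "dz": 4, "wx": 0, "wy": 0, "wz": 0, "jaw": 0.8}
    - {"dx": 0, "dy": 0, "dz": 4, "wx": 0, "wy": 0, "wz": 0, "jaw": 0.8}
    - {"dx": 0, "dy": 0, "dz": 3, "wx": 0, "wy": 0, "wz": 0, "jaw": 0.8}
    - {"dx": 0, "dy": 0, "dz": 1.2, "wx": 0, "wy": 0, "wz": 0, "jaw": 0.8}
    - {"dx": 0, "dy": 0, "dz": 0, "wx": 0, "wy": 0, "wz": 0, "jaw": 0}
    - {"dx": 0, "dy": 0, "dz": 0, "wx": 0, "wy": 0, "wz": 0, "jaw": 0}
    - {"dx": 0, "dy": 0, "dz": 0, "wx": 0, "wy": 0, "wz": 0, "jaw": 0}
    - {"dx": 0, "dy": 0, "dz": 0, "wx": 0, "wy": 0, "wz": 0, "jaw": 0}
    - {"dx": 0, "dy": 0, "dz": 0, "wx": 0, "wy": 0, "wz": 0, "jaw": 0}

```text
time: 11.4
tcp_pos: [0.6241, 0.1829, 0.0088]
ee_rot: [1.0, -0.0, 0.002, -0.0]
force: [-1.1, 0.0, 3.4]
opening: 0.0356
gripper_force: 60.4
```

>>> arm_command:
  moves:
    - {"dx": 0, "dy": 0, "dz": -1, "wx": 0, "wy": 0, "wz": 0, "jaw": 0}
    - {"dx": 0, "dy": 0, "dz": -2, "wx": 0, "wy": 0, "wz": 0, "jaw": 0}
    - {"dx": 0, "dy": 0, "dz": -4, "wx": 0, "wy": 0, "wz": 0, "jaw": 0}
    - {"dx": 0, "dy": 0, "dz": -4, "wx": 0, "wy": 0, "wz": 0, "jaw": 0}
    - {"dx": 0, "dy": 0, "dz": -3, "wx": 0, "wy": 0, "wz": 0, "jaw": 0}
    - {"dx": -1, "dy": 2, "dz": 0, "wx": 0, "wy": 0, "wz": 0, "jaw": 0}
    - {"dx": -1, "dy": 4, "dz": 0, "wx": 0, "wy": 0, "wz": 0, "jaw": 0}
    - {"dx": -1, "dy": 4, "dz": 0, "wx": 0, "wy": 0, "wz": 0, "jaw": 0}
    - {"dx": -1, "dy": 4, "dz": 0, "wx": 0, "wy": 0, "wz": 0, "jaw": 0}
    - {"dx": -0.7, "dy": 3, "dz": 0, "wx": 0, "wy": 0, "wz": 0, "jaw": 0}

```text
time: 12.4
tcp_pos: [0.5745, 0.0106, 0.1476]
ee_rot: [1.0, -0.0, 0.0, 0.0]
force: [-0.2, 0.3, -0.7]
opening: 0.036
gripper_force: 60.0
```

>>> arm_command:
  moves:
    - {"dx": 0, "dy": 1.8, "dz": 0, "wx": 0, "wy": 0, "wz": 0, "jaw": 0}
    - {"dx": 0, "dy": 0, "dz": 0, "wx": 0, "wy": 0, "wz": 0, "jaw": 0}
    - {"dx": 0, "dy": 0, "dz": 0, "wx": 0, "wy": 0, "wz": 0, "jaw": 0}
    - {"dx": 0, "dy": 0, "dz": 0, "wx": 0, "wy": 0, "wz": 0, "jaw": 0}
    - {"dx": 0, "dy": 0, "dz": 0, "wx": 0, "wy": 0, "wz": 0, "jaw": 0}
    - {"dx": 0, "dy": 0, "dz": 0, "wx": 0, "wy": 0, "wz": 0, "jaw": 0}
    - {"dx": 0, "dy": 0, "dz": 0, "wx": 0, "wy": 0, "wz": 0, "jaw": 0}
    - {"dx": 0, "dy": 0, "dz": 0, "wx": 0, "wy": 0, "wz": 0, "jaw": 0}
    - {"dx": 0, "dy": 0, "dz": 0, "wx": 0, "wy": 0, "wz": 0, "jaw": 0}
    - {"dx": 0, "dy": 0, "dz": 0, "wx": 0, "wy": 0, "wz": 0, "jaw": 0}

```text
time: 13.4
tcp_pos: [0.5754, -0.0054, 0.1467]
ee_rot: [1.0, -0.0, -0.0, -0.0]
force: [-0.4, 0.2, -0.8]
opening: 0.0361
gripper_force: 60.0
```

Run:
```python
from h import *
k=cal("wrist");print(r.state()["tcp_pos"]);im=r.capture("wrist");cv2.imwrite("pics/w7.png",im)
for o in blobs(im,"green",(0,0,560,420),1500)[:4]: print(np.round(o,1),np.round(ray(k,o[0],o[1],.012),4))
M=(*k[:3],r.get_calibration("wrist")["mount"])
for o in blobs(im,"white",(180,200,380,400),200)[:4]: print(np.round(o,1),np.round(ray(M,o[0],o[1],-.006),4))
print("tip px for (.6555,-.006,.072)",proj(k,(.6555,-.006,.072)))
```

```text
[ 0.57540488 -0.0053503   0.14673447]
[  280.5   107.5    61.3 11143.5] [ 0.6559 -0.0052]
[ 280.6  266.2   40.4 4639.5] [ 0.0023 -0.0006]
[368.7 221.7  17.8 536.5] [0.0251 0.0405]
[226.9 272.2  23.4 521.5] [-0.0009 -0.027 ]
[332.1 270.3  21.4 455. ] [0.0001 0.0246]
tip px for (.6555,-.006,.072) (np.float64(282.02281233755144), np.float64(104.97599900469395))
```

View pics/w7.png

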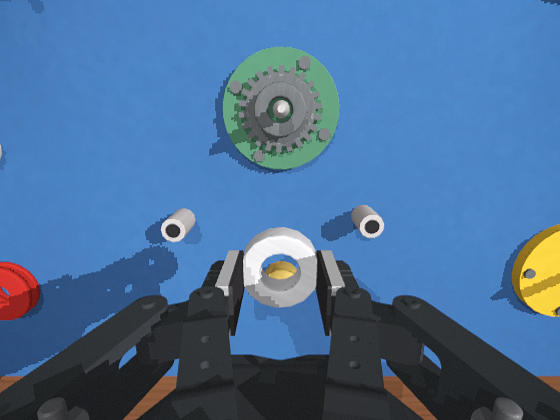

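The spacer is held flat (bore centre at about 281,271), and the post tip at (281,108) stands central in the gear bore.

>>> arm_command:
  moves:
    - {"dx": 1.5, "dy": 0, "dz": 0, "wx": 0, "wy": 0, "wz": 0, "jaw": 0}
    - {"dx": 3, "dy": 0, "dz": 0, "wx": 0, "wy": 0, "wz": 0, "jaw": 0}
    - {"dx": 2.5, "dy": 0, "dz": 0, "wx": 0, "wy": 0, "wz": 0, "jaw": 0}
    - {"dx": 1, "dy": 0, "dz": 0, "wx": 0, "wy": 0, "wz": 0, "jaw": 0}
    - {"dx": 0, "dy": 0, "dz": 1, "wx": 0, "wy": 0, "wz": 0, "jaw": 0}
    - {"dx": 0, "dy": 0, "dz": 2, "wx": 0, "wy": 0, "wz": 0, "jaw": 0}
    - {"dx": 0, "dy": 0, "dz": 2, "wx": 0, "wy": 0, "wz": 0, "jaw": 0}
    - {"dx": 0, "dy": 0, "dz": 1.5, "wx": 0, "wy": 0, "wz": 0, "jaw": 0}
    - {"dx": 0, "dy": 0, "dz": 0.8, "wx": 0, "wy": 0, "wz": 0, "jaw": 0}
    - {"dx": 0, "dy": 0, "dz": 0, "wx": 0, "wy": 0, "wz": 0, "jaw": 0}

```text
time: 14.45
tcp_pos: [0.6534, -0.0054, 0.0718]
ee_rot: [1.0, -0.0, -0.002, -0.0]
force: [0.0, 0.1, -1.0]
opening: 0.036
gripper_force: 60.0
```

Run:
```python
from h import *
im=r.capture("wrist");cv2.imwrite("pics/w8.png",cv2.resize(im[180:360,180:380],None,fx=3,fy=3))
```

```text
(no output)
```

View pics/w8.png

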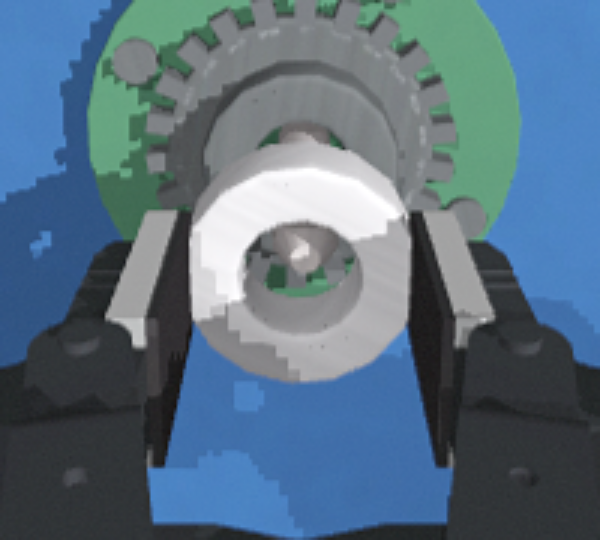

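The post is inside the bore, about 2.5 mm towards +x, so I'm shifting and lowering.

>>> arm_command:
  moves:
    - {"dx": 0.2, "dy": 0, "dz": 0, "wx": 0, "wy": 0, "wz": 0, "jaw": 0}
    - {"dx": 0, "dy": 0, "dz": 0.5, "wx": 0, "wy": 0, "wz": 0, "jaw": 0}
    - {"dx": 0, "dy": 0, "dz": 0.8, "wx": 0, "wy": 0, "wz": 0, "jaw": 0}
    - {"dx": 0, "dy": 0, "dz": 0.8, "wx": 0, "wy": 0, "wz": 0, "jaw": 0}
    - {"dx": 0, "dy": 0, "dz": 0.5, "wx": 0, "wy": 0, "wz": 0, "jaw": 0}
    - {"dx": 0, "dy": 0, "dz": 0.3, "wx": 0, "wy": 0, "wz": 0, "jaw": 0}
    - {"dx": 0, "dy": 0, "dz": 0.1, "wx": 0, "wy": 0, "wz": 0, "jaw": 0}
    - {"dx": 0, "dy": 0, "dz": 0.1, "wx": 0, "wy": 0, "wz": 0, "jaw": 0}
    - {"dx": 0, "dy": 0, "dz": 0, "wx": 0, "wy": 0, "wz": 0, "jaw": 0}
    - {"dx": 0, "dy": 0, "dz": 0, "wx": 0, "wy": 0, "wz": 0, "jaw": 0}

```text
time: 15.5
tcp_pos: [0.6577, -0.0055, 0.0431]
ee_rot: [1.0, -0.0, 0.0, 0.0]
force: [-0.2, -0.2, -0.8]
opening: 0.0356
gripper_force: 60.0
```

>>> arm_command:
  moves:
    - {"dx": 0, "dy": 0, "dz": 0.2, "wx": 0, "wy": 0, "wz": 0, "jaw": 0}
    - {"dx": 0, "dy": 0, "dz": 0.1, "wx": 0, "wy": 0, "wz": 0, "jaw": 0}
    - {"dx": 0, "dy": 0, "dz": 0.1, "wx": 0, "wy": 0, "wz": 0, "jaw": 0}
    - {"dx": 0, "dy": 0, "dz": 0.1, "wx": 0, "wy": 0, "wz": 0, "jaw": 0}
    - {"dx": 0, "dy": 0, "dz": 0, "wx": 0, "wy": 0, "wz": 0, "jaw": 0}
    - {"dx": 0, "dy": 0, "dz": 0, "wx": 0, "wy": 0, "wz": 0, "jaw": 0}
    - {"dx": 0, "dy": 0, "dz": 0, "wx": 0, "wy": 0, "wz": 0, "jaw": 0}
    - {"dx": 0, "dy": 0, "dz": 0, "wx": 0, "wy": 0, "wz": 0, "jaw": 0}
    - {"dx": 0, "dy": 0, "dz": 0, "wx": 0, "wy": 0, "wz": 0, "jaw": 0}
    - {"dx": 0, "dy": 0, "dz": 0, "wx": 0, "wy": 0, "wz": 0, "jaw": 0}

```text
time: 16.5
tcp_pos: [0.6579, -0.0055, 0.0407]
ee_rot: [1.0, -0.0, 0.0, 0.0]
force: [-4.6, 0.0, 12.0]
opening: 0.0359
gripper_force: 61.6
```

>>> arm_command:
  moves:
    - {"dx": 0, "dy": 0, "dz": 0, "wx": 0, "wy": 0, "wz": 0, "jaw": 0.8}
    - {"dx": 0, "dy": 0, "dz": 0, "wx": 0, "wy": 0, "wz": 0, "jaw": 0.8}
    - {"dx": 0, "dy": 0, "dz": 0, "wx": 0, "wy": 0, "wz": 0, "jaw": 0.8}
    - {"dx": 0, "dy": 0, "dz": 0, "wx": 0, "wy": 0, "wz": 0, "jaw": 0.8}
    - {"dx": 0, "dy": 0, "dz": -2, "wx": 0, "wy": 0, "wz": 0, "jaw": 0.8}
    - {"dx": 0, "dy": 0, "dz": -4, "wx": 0, "wy": 0, "wz": 0, "jaw": 0.8}
    - {"dx": 0, "dy": 0, "dz": -4, "wx": 0, "wy": 0, "wz": 0, "jaw": 0.8}
    - {"dx": 0, "dy": 0, "dz": -3, "wx": 0, "wy": 0, "wz": 0, "jaw": 1}
    - {"dx": 0, "dy": -1, "dz": 0, "wx": 0, "wy": 0, "wz": 0, "jaw": 1}
    - {"dx": -1, "dy": -3, "dz": 0, "wx": 0, "wy": 0, "wz": 0, "jaw": 1}

```text
time: 17.5
tcp_pos: [0.6494, 0.0329, 0.1693]
ee_rot: [1.0, -0.002, 0.002, 0.0]
force: [-0.2, 0.6, -0.6]
opening: 0.0856
gripper_force: 0.0
```

>>> arm_command:
  moves:
    - {"dx": -2.4, "dy": -3.5, "dz": 0, "wx": 0, "wy": 0, "wz": 0, "jaw": 1}
    - {"dx": -2.4, "dy": -3.5, "dz": 0, "wx": 0, "wy": 0, "wz": 0, "jaw": 1}
    - {"dx": -2.4, "dy": -3.5, "dz": 0, "wx": 0, "wy": 0, "wz": 0, "jaw": 1}
    - {"dx": -2.4, "dy": -3.5, "dz": 0, "wx": 0, "wy": 0, "wz": 0, "jaw": 1}
    - {"dx": -2.4, "dy": -3.5, "dz": 0, "wx": 0, "wy": 0, "wz": 0, "jaw": 1}
    - {"dx": -2.4, "dy": -3.5, "dz": 0, "wx": 0, "wy": 0, "wz": 0, "jaw": 1}
    - {"dx": -2.3, "dy": -3, "dz": 0, "wx": 0, "wy": 0, "wz": 0, "jaw": 1}
    - {"dx": 0, "dy": 0, "dz": 0, "wx": 0, "wy": 0, "wz": 0, "jaw": 1}
    - {"dx": 0, "dy": 0, "dz": 0, "wx": 0, "wy": 0, "wz": 0, "jaw": 1}
    - {"dx": 0, "dy": 0, "dz": 0, "wx": 0, "wy": 0, "wz": 0, "jaw": 1}

```text
time: 18.5
tcp_pos: [0.4807, 0.274, 0.1672]
ee_rot: [1.0, -0.0, -0.0, 0.0]
force: [-0.7, 0.4, -0.4]
opening: 0.0855
gripper_force: 0.0
```

Run:
```python
from h import *
k=cal("wrist");print(r.state()["tcp_pos"]);im=r.capture("wrist");cv2.imwrite("pics/w9.png",im)
for o in blobs(im,"red",(0,0,560,420),500)[:6]: print(np.round(o,1),np.round(ray(k,o[0],o[1],.016),4),np.round(ray(k,o[0],o[1],.01),4))
```

```text
[0.48068365 0.27400823 0.16720458]
[ 279.   195.5   30.2 2788. ] [0.4802 0.2754] [0.4787 0.2754]
```

View pics/w9.png

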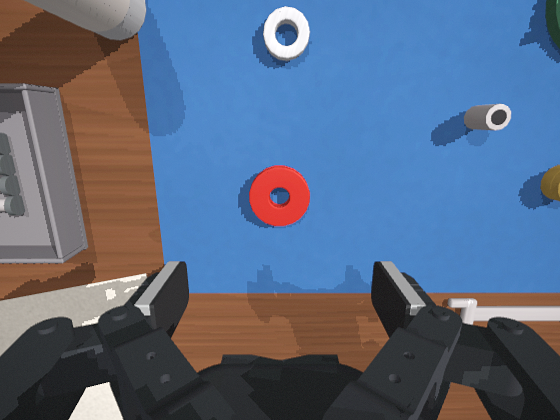

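The pulley is at (279,195), which is (0.480, 0.275), directly under the tool.

>>> arm_command:
  moves:
    - {"dx": 0, "dy": -0.15, "dz": 4, "wx": 0, "wy": 0, "wz": 0, "jaw": 1}
    - {"dx": 0, "dy": 0, "dz": 4, "wx": 0, "wy": 0, "wz": 0, "jaw": 1}
    - {"dx": 0, "dy": 0, "dz": 4, "wx": 0, "wy": 0, "wz": 0, "jaw": 1}
    - {"dx": 0, "dy": 0, "dz": 3, "wx": 0, "wy": 0, "wz": 0, "jaw": 1}
    - {"dx": 0, "dy": 0, "dz": 1.3, "wx": 0, "wy": 0, "wz": 0, "jaw": 1}
    - {"dx": 0, "dy": 0, "dz": 0, "wx": 0, "wy": 0, "wz": 0, "jaw": 1}
    - {"dx": 0, "dy": 0, "dz": 0, "wx": 0, "wy": 0, "wz": 0, "jaw": 0}
    - {"dx": 0, "dy": 0, "dz": 0, "wx": 0, "wy": 0, "wz": 0, "jaw": 0}
    - {"dx": 0, "dy": 0, "dz": 0, "wx": 0, "wy": 0, "wz": 0, "jaw": 0}
    - {"dx": 0, "dy": 0, "dz": 0, "wx": 0, "wy": 0, "wz": 0, "jaw": 0}

```text
time: 19.55
tcp_pos: [0.4827, 0.2768, 0.0079]
ee_rot: [1.0, 0.0, 0.002, -0.001]
force: [-0.1, -1.2, 6.1]
opening: 0.0558
gripper_force: 62.1
```

>>> arm_command:
  moves:
    - {"dx": 0, "dy": 0, "dz": -1, "wx": 0, "wy": 0, "wz": 0, "jaw": 0}
    - {"dx": 0, "dy": 0, "dz": -2, "wx": 0, "wy": 0, "wz": 0, "jaw": 0}
    - {"dx": 0, "dy": 0, "dz": -4, "wx": 0, "wy": 0, "wz": 0, "jaw": 0}
    - {"dx": 0, "dy": 0, "dz": -4, "wx": 0, "wy": 0, "wz": 0, "jaw": 0}
    - {"dx": 0, "dy": 0, "dz": -3, "wx": 0, "wy": 0, "wz": 0, "jaw": 0}
    - {"dx": 0.6, "dy": 2, "dz": 0, "wx": 0, "wy": 0, "wz": 0, "jaw": 0}
    - {"dx": 1.3, "dy": 4, "dz": 0, "wx": 0, "wy": 0, "wz": 0, "jaw": 0}
    - {"dx": 1.3, "dy": 4, "dz": 0, "wx": 0, "wy": 0, "wz": 0, "jaw": 0}
    - {"dx": 1.3, "dy": 4, "dz": 0, "wx": 0, "wy": 0, "wz": 0, "jaw": 0}
    - {"dx": 1.3, "dy": 4, "dz": 0, "wx": 0, "wy": 0, "wz": 0, "jaw": 0}

```text
time: 20.55
tcp_pos: [0.5392, 0.0949, 0.1466]
ee_rot: [1.0, 0.0, 0.001, -0.0]
force: [1.5, -0.3, -1.2]
opening: 0.0561
gripper_force: 64.0
```

>>> arm_command:
  moves:
    - {"dx": 1.3, "dy": 4, "dz": 0, "wx": 0, "wy": 0, "wz": 0, "jaw": 0}
    - {"dx": 1.3, "dy": 4, "dz": 0, "wx": 0, "wy": 0, "wz": 0, "jaw": 0}
    - {"dx": 1.0, "dy": 2, "dz": 0, "wx": 0, "wy": 0, "wz": 0, "jaw": 0}
    - {"dx": 0, "dy": 0.1, "dz": 0, "wx": 0, "wy": 0, "wz": 0, "jaw": 0}
    - {"dx": 0, "dy": 0, "dz": 0, "wx": 0, "wy": 0, "wz": 0, "jaw": 0}
    - {"dx": 0, "dy": 0, "dz": 0, "wx": 0, "wy": 0, "wz": 0, "jaw": 0}
    - {"dx": 0, "dy": 0, "dz": 0, "wx": 0, "wy": 0, "wz": 0, "jaw": 0}
    - {"dx": 0, "dy": 0, "dz": 0, "wx": 0, "wy": 0, "wz": 0, "jaw": 0}
    - {"dx": 0, "dy": 0, "dz": 0, "wx": 0, "wy": 0, "wz": 0, "jaw": 0}
    - {"dx": 0, "dy": 0, "dz": 0, "wx": 0, "wy": 0, "wz": 0, "jaw": 0}

```text
time: 21.55
tcp_pos: [0.5743, -0.0044, 0.1447]
ee_rot: [1.0, 0.0, -0.0, -0.0]
force: [-1.0, 0.6, -0.8]
opening: 0.0555
gripper_force: 64.0
```

Run:
```python
from h import *
k=cal("wrist");print(r.state()["tcp_pos"]);im=r.capture("wrist");cv2.imwrite("pics/w10.png",im)
for o in blobs(im,"green",(0,0,560,420),1500)[:4]: print(np.round(o,1),np.round(ray(k,o[0],o[1],.012),4))
M=(*k[:3],r.get_calibration("wrist")["mount"])
for o in blobs(im,"red",(180,180,380,400),200)[:4]: print(np.round(o,1),np.round(ray(M,o[0],o[1],-.008),4))
```

```text
[ 0.57428925 -0.00442117  0.14473836]
[  281.7   106.1    61.9 11358.5] [ 0.6559 -0.0053]
[  279.7   272.8    60.3 10903.5] [-0.0002 -0.0011]
```

View pics/w10.png

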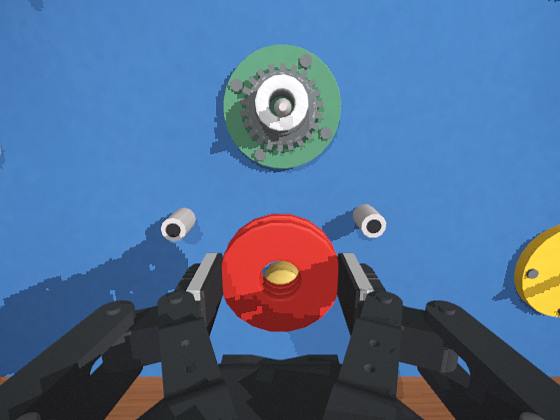

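The spacer is seated on the gear. The pulley is held flat with its bore at about (281,279), and the post tip is at (284,105).

>>> arm_command:
  moves:
    - {"dx": 1.5, "dy": 0.1, "dz": 0, "wx": 0, "wy": 0, "wz": 0, "jaw": 0}
    - {"dx": 3, "dy": 0, "dz": 0, "wx": 0, "wy": 0, "wz": 0, "jaw": 0}
    - {"dx": 2.5, "dy": 0, "dz": 0, "wx": 0, "wy": 0, "wz": 0, "jaw": 0}
    - {"dx": 1.3, "dy": 0, "dz": 0, "wx": 0, "wy": 0, "wz": 0, "jaw": 0}
    - {"dx": 0, "dy": 0, "dz": 1, "wx": 0, "wy": 0, "wz": 0, "jaw": 0}
    - {"dx": 0, "dy": 0, "dz": 2, "wx": 0, "wy": 0, "wz": 0, "jaw": 0}
    - {"dx": 0, "dy": 0, "dz": 2, "wx": 0, "wy": 0, "wz": 0, "jaw": 0}
    - {"dx": 0, "dy": 0, "dz": 1.4, "wx": 0, "wy": 0, "wz": 0, "jaw": 0}
    - {"dx": 0, "dy": 0, "dz": 0.8, "wx": 0, "wy": 0, "wz": 0, "jaw": 0}
    - {"dx": 0, "dy": 0, "dz": 0, "wx": 0, "wy": 0, "wz": 0, "jaw": 0}

```text
time: 22.6
tcp_pos: [0.6557, -0.0058, 0.0709]
ee_rot: [1.0, -0.0, -0.002, -0.0]
force: [-0.6, -1.3, -0.7]
opening: 0.0557
gripper_force: 64.0
```

Run:
```python
from h import *
im=r.capture("wrist");cv2.imwrite("pics/w11.png",cv2.resize(im[180:360,180:380],None,fx=3,fy=3))
```

```text
(no output)
```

View pics/w11.png

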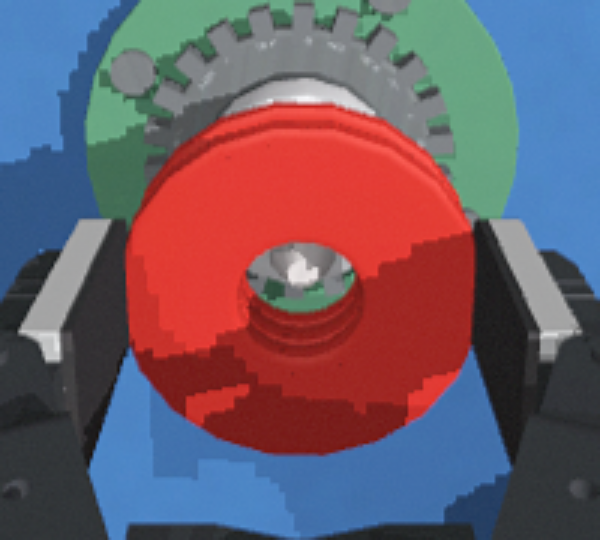

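>>> arm_command:
  moves:
    - {"dx": 0.1, "dy": 0, "dz": 0, "wx": 0, "wy": 0, "wz": 0, "jaw": 0}
    - {"dx": 0, "dy": 0, "dz": 0.4, "wx": 0, "wy": 0, "wz": 0, "jaw": 0}
    - {"dx": 0, "dy": 0, "dz": 0.4, "wx": 0, "wy": 0, "wz": 0, "jaw": 0}
    - {"dx": 0, "dy": 0, "dz": 0.3, "wx": 0, "wy": 0, "wz": 0, "jaw": 0}
    - {"dx": 0, "dy": 0, "dz": 0.2, "wx": 0, "wy": 0, "wz": 0, "jaw": 0}
    - {"dx": 0, "dy": 0, "dz": 0.2, "wx": 0, "wy": 0, "wz": 0, "jaw": 0}
    - {"dx": 0, "dy": 0, "dz": 0.2, "wx": 0, "wy": 0, "wz": 0, "jaw": 0}
    - {"dx": 0, "dy": 0, "dz": 0.1, "wx": 0, "wy": 0, "wz": 0, "jaw": 0}
    - {"dx": 0, "dy": 0, "dz": 0, "wx": 0, "wy": 0, "wz": 0, "jaw": 0}
    - {"dx": 0, "dy": 0, "dz": 0, "wx": 0, "wy": 0, "wz": 0, "jaw": 0}

```text
time: 23.65
tcp_pos: [0.6585, -0.0059, 0.0548]
ee_rot: [1.0, -0.0, 0.0, -0.0]
force: [-0.1, -0.1, -0.7]
opening: 0.0556
gripper_force: 64.0
```

>>> arm_command:
  moves:
    - {"dx": 0, "dy": 0, "dz": 0.2, "wx": 0, "wy": 0, "wz": 0, "jaw": 0}
    - {"dx": 0, "dy": 0, "dz": 0.1, "wx": 0, "wy": 0, "wz": 0, "jaw": 0}
    - {"dx": 0, "dy": 0, "dz": 0.1, "wx": 0, "wy": 0, "wz": 0, "jaw": 0}
    - {"dx": 0, "dy": 0, "dz": 0, "wx": 0, "wy": 0, "wz": 0, "jaw": 0}
    - {"dx": 0, "dy": 0, "dz": 0, "wx": 0, "wy": 0, "wz": 0, "jaw": 0}
    - {"dx": 0, "dy": 0, "dz": 0, "wx": 0, "wy": 0, "wz": 0, "jaw": 0}
    - {"dx": 0, "dy": 0, "dz": 0, "wx": 0, "wy": 0, "wz": 0, "jaw": 0}
    - {"dx": 0, "dy": 0, "dz": 0, "wx": 0, "wy": 0, "wz": 0, "jaw": 0}
    - {"dx": 0, "dy": 0, "dz": 0, "wx": 0, "wy": 0, "wz": 0, "jaw": 0}
    - {"dx": 0, "dy": 0, "dz": 0, "wx": 0, "wy": 0, "wz": 0, "jaw": 0}

```text
time: 24.65
tcp_pos: [0.659, -0.006, 0.0539]
ee_rot: [1.0, -0.0, 0.0, 0.0]
force: [-5.6, 0.1, 11.0]
opening: 0.0557
gripper_force: 65.6
```

>>> arm_command:
  moves:
    - {"dx": 0, "dy": 0, "dz": 0, "wx": 0, "wy": 0, "wz": 0, "jaw": 1}
    - {"dx": 0, "dy": 0, "dz": 0, "wx": 0, "wy": 0, "wz": 0, "jaw": 1}
    - {"dx": 0, "dy": 0, "dz": 0, "wx": 0, "wy": 0, "wz": 0, "jaw": 1}
    - {"dx": 0, "dy": 0, "dz": 0, "wx": 0, "wy": 0, "wz": 0, "jaw": 1}
    - {"dx": 0, "dy": 0, "dz": -2, "wx": 0, "wy": 0, "wz": 0, "jaw": 1}
    - {"dx": 0, "dy": 0, "dz": -4, "wx": 0, "wy": 0, "wz": 0, "jaw": 1}
    - {"dx": 0, "dy": 0, "dz": -4, "wx": 0, "wy": 0, "wz": 0, "jaw": 1}
    - {"dx": 0, "dy": 0, "dz": -2, "wx": 0, "wy": 0, "wz": 0, "jaw": 1}
    - {"dx": -2, "dy": 0, "dz": 0, "wx": 0, "wy": 0, "wz": 0, "jaw": 1}
    - {"dx": -4, "dy": 0, "dz": 0, "wx": 0, "wy": 0, "wz": 0, "jaw": 1}

```text
time: 25.65
tcp_pos: [0.6012, -0.0062, 0.1726]
ee_rot: [1.0, -0.0, 0.003, 0.0]
force: [-0.5, 0.2, 0.3]
opening: 0.0855
gripper_force: 0.0
```

>>> arm_command:
  moves:
    - {"dx": -4, "dy": 0, "dz": 0, "wx": 0, "wy": 0, "wz": 0, "jaw": 0.8}
    - {"dx": -4, "dy": 0, "dz": 0, "wx": 0, "wy": 0, "wz": 0, "jaw": 0.8}
    - {"dx": -2.5, "dy": 0, "dz": 0, "wx": 0, "wy": 0, "wz": 0, "jaw": 0.8}
    - {"dx": 0, "dy": 0, "dz": 0, "wx": 0, "wy": 0, "wz": 0, "jaw": 0.8}
    - {"dx": 0, "dy": 0, "dz": 0, "wx": 0, "wy": 0, "wz": 0, "jaw": 0.8}
    - {"dx": 0, "dy": 0, "dz": 0, "wx": 0, "wy": 0, "wz": 0, "jaw": 0.8}
    - {"dx": 0, "dy": 0, "dz": 0, "wx": 0, "wy": 0, "wz": 0, "jaw": 0.8}
    - {"dx": 0, "dy": 0, "dz": 0, "wx": 0, "wy": 0, "wz": 0, "jaw": 0.8}
    - {"dx": 0, "dy": 0, "dz": 0, "wx": 0, "wy": 0, "wz": 0, "jaw": 0.8}
    - {"dx": 0, "dy": 0, "dz": 0, "wx": 0, "wy": 0, "wz": 0, "jaw": 0.8}

```text
time: 26.65
tcp_pos: [0.4936, -0.0059, 0.1706]
ee_rot: [1.0, -0.0, -0.0, -0.0]
force: [-1.2, 0.4, -0.5]
opening: 0.0684
gripper_force: 0.0
```

Run:
```python
from h import *
k=cal("wrist");print(r.state()["tcp_pos"]);im=r.capture("wrist");cv2.imwrite("pics/w12.png",im)
for c in("brass","red"):
  for o in blobs(im,c,(150,0,420,420),300)[:6]: print(c,np.round(o,1),*(np.round(ray(k,o[0],o[1],z),4)for z in(.014,.022,.062)))
print("tip",proj(k,(.6555,-.006,.072)))
```

```text
[ 0.49363405 -0.00588818  0.17062673]
brass [ 280.5  196.5   19.  1058. ] [ 0.4908 -0.0059] [ 0.4928 -0.0059] [ 0.5026 -0.0057]
red [ 280.3   14.1   39.  1942.5] [ 0.6503 -0.0057] [ 0.6481 -0.0057] [ 0.6367 -0.0055]
tip (np.float64(281.10166364050724), np.float64(-22.91436380036319))
```

View pics/w12.png

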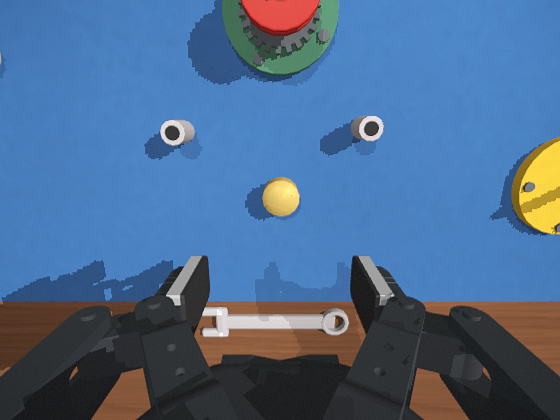

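The cap nut is at (280,196), which is (0.492, -0.006), and the pulley is seated on the stack. The sockets stand clear at (176,132) and (369,128).

>>> arm_command:
  moves:
    - {"dx": -0.15, "dy": 0, "dz": 4, "wx": 0, "wy": 0, "wz": 0, "jaw": 0.8}
    - {"dx": 0, "dy": 0, "dz": 4, "wx": 0, "wy": 0, "wz": 0, "jaw": 0.8}
    - {"dx": 0, "dy": 0, "dz": 4, "wx": 0, "wy": 0, "wz": 0, "jaw": 0.8}
    - {"dx": 0, "dy": 0, "dz": 3, "wx": 0, "wy": 0, "wz": 0, "jaw": 0.8}
    - {"dx": 0, "dy": 0, "dz": 1.2, "wx": 0, "wy": 0, "wz": 0, "jaw": 0.8}
    - {"dx": 0, "dy": 0, "dz": 0, "wx": 0, "wy": 0, "wz": 0, "jaw": 0.8}
    - {"dx": 0, "dy": 0, "dz": 0, "wx": 0, "wy": 0, "wz": 0, "jaw": 0}
    - {"dx": 0, "dy": 0, "dz": 0, "wx": 0, "wy": 0, "wz": 0, "jaw": 0}
    - {"dx": 0, "dy": 0, "dz": 0, "wx": 0, "wy": 0, "wz": 0, "jaw": 0}
    - {"dx": 0, "dy": 0, "dz": 0, "wx": 0, "wy": 0, "wz": 0, "jaw": 0}

```text
time: 27.7
tcp_pos: [0.494, -0.0061, 0.0111]
ee_rot: [1.0, -0.0, 0.002, 0.0]
force: [-0.8, -0.4, 6.6]
opening: 0.033
gripper_force: 59.2
```

>>> arm_command:
  moves:
    - {"dx": 0, "dy": 0, "dz": 0, "wx": 0, "wy": 0, "wz": 0, "jaw": 0}
    - {"dx": 0, "dy": 0, "dz": -1, "wx": 0, "wy": 0, "wz": 0, "jaw": 0}
    - {"dx": 0, "dy": 0, "dz": -2, "wx": 0, "wy": 0, "wz": 0, "jaw": 0}
    - {"dx": 0, "dy": 0, "dz": -4, "wx": 0, "wy": 0, "wz": 0, "jaw": 0}
    - {"dx": 0, "dy": 0, "dz": -4, "wx": 0, "wy": 0, "wz": 0, "jaw": 0}
    - {"dx": 0, "dy": 0, "dz": -3, "wx": 0, "wy": 0, "wz": 0, "jaw": 0}
    - {"dx": 2, "dy": 0, "dz": 0, "wx": 0, "wy": 0, "wz": 0, "jaw": 0}
    - {"dx": 4, "dy": 0, "dz": 0, "wx": 0, "wy": 0, "wz": 0, "jaw": 0}
    - {"dx": 2.2, "dy": 0, "dz": 0, "wx": 0, "wy": 0, "wz": 0, "jaw": 0}
    - {"dx": 0, "dy": 0, "dz": 0, "wx": 0, "wy": 0, "wz": 0, "jaw": 0}

```text
time: 28.7
tcp_pos: [0.5774, -0.0061, 0.1507]
ee_rot: [1.0, -0.0, 0.003, 0.0]
force: [-1.1, -0.1, -1.3]
opening: 0.0334
gripper_force: 60.1
```

Run:
```python
from h import *
k=cal("wrist");print(r.state()["tcp_pos"]);im=r.capture("wrist")
M=(*k[:3],r.get_calibration("wrist")["mount"])
for o in blobs(im,"brass",(200,180,360,360),300)[:3]: print("nut",np.round(o,1),*(np.round(ray(M,o[0],o[1],z),4)for z in(-.005,-.015)))
for o in blobs(im,"red",(180,0,380,200),300)[:3]: print("pulley",np.round(o,1),np.round(ray(k,o[0],o[1],.062),4),np.round(ray(k,o[0],o[1],.055),4))
```

```text
[ 0.57743937 -0.00608967  0.1507228 ]
nut [ 279.8  273.4   40.8 4664. ] [-0.0021 -0.001 ] [ 0.0032 -0.0011]
pulley [ 279.2  108.8   43.2 5491.5] [ 0.656  -0.0049] [ 0.6563 -0.0049]
```

>>> arm_command:
  moves:
    - {"dx": 1.5, "dy": 0, "dz": 0, "wx": 0, "wy": 0, "wz": 0, "jaw": 0}
    - {"dx": 3, "dy": 0, "dz": 0, "wx": 0, "wy": 0, "wz": 0, "jaw": 0}
    - {"dx": 2.4, "dy": 0, "dz": 0, "wx": 0, "wy": 0, "wz": 0, "jaw": 0}
    - {"dx": 1, "dy": 0, "dz": 0, "wx": 0, "wy": 0, "wz": 0, "jaw": 0}
    - {"dx": 0, "dy": 0, "dz": 1, "wx": 0, "wy": 0, "wz": 0, "jaw": 0}
    - {"dx": 0, "dy": 0, "dz": 2, "wx": 0, "wy": 0, "wz": 0, "jaw": 0}
    - {"dx": 0, "dy": 0, "dz": 2, "wx": 0, "wy": 0, "wz": 0, "jaw": 0}
    - {"dx": 0, "dy": 0, "dz": 1, "wx": 0, "wy": 0, "wz": 0, "jaw": 0}
    - {"dx": 0, "dy": 0, "dz": 0, "wx": 0, "wy": 0, "wz": 0, "jaw": 0}
    - {"dx": 0, "dy": 0, "dz": 0, "wx": 0, "wy": 0, "wz": 0, "jaw": 0}

```text
time: 29.75
tcp_pos: [0.6523, -0.0059, 0.0888]
ee_rot: [1.0, -0.0, -0.0, -0.0]
force: [0.6, 0.6, -1.4]
opening: 0.033
gripper_force: 60.1
```

Run:
```python
from h import *
k=cal("wrist");print(r.state()["tcp_pos"]);im=r.capture("wrist");cv2.imwrite("pics/w13.png",im)
M=(*k[:3],r.get_calibration("wrist")["mount"])
for o in blobs(im,"brass",(200,180,360,360),300)[:3]: print("nut",np.round(o,1))
for o in blobs(im,"green",(100,50,480,400),300)[:3]: print("green",np.round(o,1),np.round(ray(k,o[0],o[1],.012),4))
```

```text
[ 0.65226586 -0.00591679  0.08880606]
nut [ 279.7  273.    41.  4710.5]
green [  279.9   205.9    66.9 11780. ] [ 0.6619 -0.0052]
```

>>> arm_command:
  moves:
    - {"dx": 0.4, "dy": 0, "dz": 0, "wx": 0, "wy": 0, "wz": 0, "jaw": 0}
    - {"dx": 0, "dy": 0, "dz": 0, "wx": 0, "wy": 0, "wz": 0, "jaw": 0}
    - {"dx": 0, "dy": 0, "dz": 0.3, "wx": 0, "wy": 0, "wz": 0, "jaw": 0}
    - {"dx": 0, "dy": 0, "dz": 0.3, "wx": 0, "wy": 0, "wz": 0, "jaw": 0}
    - {"dx": 0, "dy": 0, "dz": 0.2, "wx": 0, "wy": 0, "wz": 0, "jaw": 0}
    - {"dx": 0, "dy": 0, "dz": 0.1, "wx": 0, "wy": 0, "wz": 0, "jaw": 0}
    - {"dx": 0, "dy": 0, "dz": 0.1, "wx": 0, "wy": 0, "wz": 0, "jaw": 0}
    - {"dx": 0, "dy": 0, "dz": 0, "wx": 0, "wy": 0, "wz": 0, "jaw": 0}
    - {"dx": 0, "dy": 0, "dz": 0, "wx": 0, "wy": 0, "wz": 0, "jaw": 0}
    - {"dx": 0, "dy": 0, "dz": 0, "wx": 0, "wy": 0, "wz": 0, "jaw": 0}

```text
time: 30.8
tcp_pos: [0.657, -0.0059, 0.0789]
ee_rot: [1.0, -0.0, 0.0, 0.0]
force: [0.2, -0.6, -2.1]
opening: 0.0333
gripper_force: 60.1
```

>>> arm_command:
  moves:
    - {"dx": 0, "dy": 0, "dz": 0.2, "wx": 0, "wy": 0, "wz": 0, "jaw": 0}
    - {"dx": 0, "dy": 0, "dz": 0.2, "wx": 0, "wy": 0, "wz": 0, "jaw": 0}
    - {"dx": 0, "dy": 0, "dz": 0.2, "wx": 0, "wy": 0, "wz": 0, "jaw": 0}
    - {"dx": 0, "dy": 0, "dz": 0.1, "wx": 0, "wy": 0, "wz": 0, "jaw": 0}
    - {"dx": 0, "dy": 0, "dz": 0, "wx": 0, "wy": 0, "wz": 0, "jaw": 0}
    - {"dx": 0, "dy": 0, "dz": 0, "wx": 0, "wy": 0, "wz": 0, "jaw": 0}
    - {"dx": 0, "dy": 0, "dz": 0, "wx": 0, "wy": 0, "wz": 0, "jaw": 0}
    - {"dx": 0, "dy": 0, "dz": 0, "wx": 0, "wy": 0, "wz": 0, "jaw": 0}
    - {"dx": 0, "dy": 0, "dz": 0, "wx": 0, "wy": 0, "wz": 0, "jaw": 0}
    - {"dx": 0, "dy": 0, "dz": 0, "wx": 0, "wy": 0, "wz": 0, "jaw": 0}

```text
time: 31.8
tcp_pos: [0.657, -0.0059, 0.0732]
ee_rot: [1.0, -0.0, -0.0, 0.0]
force: [-2.4, 0.6, 4.5]
opening: 0.033
gripper_force: 60.7
```

Contact came at the expected height (0.073 m). Next is to release, rise and check.

>>> arm_command:
  moves:
    - {"dx": 0, "dy": 0, "dz": 0.1, "wx": 0, "wy": 0, "wz": 0, "jaw": 0}
    - {"dx": 0, "dy": 0, "dz": 0, "wx": 0, "wy": 0, "wz": 0, "jaw": 0.8}
    - {"dx": 0, "dy": 0, "dz": 0, "wx": 0, "wy": 0, "wz": 0, "jaw": 0.8}
    - {"dx": 0, "dy": 0, "dz": 0, "wx": 0, "wy": 0, "wz": 0, "jaw": 0.8}
    - {"dx": 0, "dy": 0, "dz": 0, "wx": 0, "wy": 0, "wz": 0, "jaw": 0.8}
    - {"dx": 0, "dy": 0, "dz": -1, "wx": 0, "wy": 0, "wz": 0, "jaw": 0.8}
    - {"dx": 0, "dy": 0, "dz": -2, "wx": 0, "wy": 0, "wz": 0, "jaw": 0.8}
    - {"dx": 0, "dy": 0, "dz": -4, "wx": 0, "wy": 0, "wz": 0, "jaw": 0.8}
    - {"dx": 0, "dy": 0, "dz": -4, "wx": 0, "wy": 0, "wz": 0, "jaw": 0.8}
    - {"dx": -3, "dy": 0, "dz": -2, "wx": 0, "wy": 0, "wz": 0, "jaw": 0.8}

```text
time: 32.8
tcp_pos: [0.6323, -0.0063, 0.2067]
ee_rot: [1.0, -0.0, 0.006, 0.0]
force: [0.5, 0.3, 1.9]
opening: 0.0683
gripper_force: 0.0
```

>>> arm_command:
  moves:
    - {"dx": -4, "dy": 0, "dz": 0, "wx": 0, "wy": 0, "wz": 0, "jaw": 0.8}
    - {"dx": -2, "dy": 0, "dz": 0, "wx": 0, "wy": 0, "wz": 0, "jaw": 0.8}
    - {"dx": 0, "dy": 0, "dz": 0, "wx": 0, "wy": 0, "wz": 0, "jaw": 0.8}
    - {"dx": 0, "dy": 0, "dz": 0, "wx": 0, "wy": 0, "wz": 0, "jaw": 0.8}
    - {"dx": 0, "dy": 0, "dz": 0, "wx": 0, "wy": 0, "wz": 0, "jaw": 0.8}
    - {"dx": 0, "dy": 0, "dz": 0, "wx": 0, "wy": 0, "wz": 0, "jaw": 0.8}
    - {"dx": 0, "dy": 0, "dz": 0, "wx": 0, "wy": 0, "wz": 0, "jaw": 0.8}
    - {"dx": 0, "dy": 0, "dz": 0, "wx": 0, "wy": 0, "wz": 0, "jaw": 0.8}
    - {"dx": 0, "dy": 0, "dz": 0, "wx": 0, "wy": 0, "wz": 0, "jaw": 0.8}
    - {"dx": 0, "dy": 0, "dz": 0, "wx": 0, "wy": 0, "wz": 0, "jaw": 0.8}

```text
time: 33.8
tcp_pos: [0.5669, -0.0059, 0.2006]
ee_rot: [1.0, -0.0, -0.0, -0.0]
force: [0.3, -0.1, 0.6]
opening: 0.0685
gripper_force: 0.0
```

Run:
```python
from h import *
k=cal("wrist");im=r.capture("wrist")
for c,z in(("brass",.08),("red",.062),("green",.012)):
  for o in blobs(im,c,(150,0,420,230),300)[:2]: print("wrist",c,np.round(o,1),np.round(ray(k,o[0],o[1],z),4))
k=cal("scene");im=r.capture("scene")
for c,z,p in(("brass",.076,(.6545,-.0055,.076)),("red",.056,(.6545,-.0055,.056))):
  print(c,"expect scene px",np.round(proj(k,p),1))
  for o in blobs(im,c,(250,170,360,290),30)[:2]: print(np.round(o,1),np.round(ray(k,o[0],o[1],z),4))
# nut vertical extent in scene
m=mask(im,"brass")[170:290,250:360]; v,u=np.nonzero(m);
print("rows",v.min()+170,v.max()+170,"expect top",proj(k,(.6545,-.0055,.09)),"bottom",proj(k,(.6545,-.0055,.062)))
print(r.state()["force"],r.state()["tcp_pos"])
```

```text
wrist brass [ 279.6   96.5   24.3 1694.5] [ 0.6553 -0.005 ]
wrist red [ 279.7   96.9   36.6 3880.5] [ 0.6562 -0.0051]
wrist green [ 279.8  100.9   51.8 7915. ] [ 0.6555 -0.0053]
brass expect scene px [300.7 236.9]
[300.1 238.5   8.9 224. ] [ 0.6574 -0.0093]
[346.8 281.4  17.3 184.5] [0.801  0.0065]
red expect scene px [300.2 241.6]
[300.  244.4  13.  445.5] [ 0.66   -0.0105]
rows 230 289 expect top (np.float64(300.98755579676316), np.float64(233.44547273572704)) bottom (np.float64(300.3627452108452), np.float64(240.20416193866708))
[-0.24662234 -0.01851175 -0.09739581] [ 0.56692108 -0.00592845  0.20071837]
```

```bash
python3 -c "
from bench import r
print(r.close_job())"
```

```text
the job is handed in; nothing more can be done
None
```

I put the gear, spacer, pulley and cap nut on the green spindle in that order and handed the job in at about 34 s of robot time. Nut, pulley and base read within about 1 mm of each other, and every part met its expected height, but the hand-in returned no verdict.

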